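Press a fuse-link into the four-wire V-jaws for a resistance reading

ROBOT

A 6-joint arm with a two-finger parallel gripper is mounted at the origin on the work surface. World frame = base frame: x ahead of the robot, y to its left, z up, the work surface at z = 0. Lengths are in m, angles in rad, forces in N, time in s.
With the tool pointing down it reaches from about 0.225 to 0.875 m from the base axis. Payload 3.4 kg.
Tool frame: the origin (TCP) lies midway between the tips of the shut fingers; the grasp point (between the pads) lies 19 mm behind it; x points along the fingers, y is the direction in which the jaws open and shut, and the axes are right-handed (so a half turn about x gives the same grasp; the last joint's range is limited). The gripper opens to 85 mm and grips with 20 to 120 N. Pads are 22 mm wide; open, the fingers measure 114 mm over their backs; the gripper's body (76 mm by 85 mm) begins 54 mm behind the grasp point. The pads swing forward as they close: fully open they stand 13 mm farther back than shut.
Start: joints at [-1.228, 0.276, 1.505, -0, 1.361, -0.121], TCP at [0.257, -0.514, 0.195] pointing down, gripper open.
Joint ranges: [-2.89, 2.89], [-0.75, 2.08], [0.22, 2.7], [-1.18, 4.32], [0.11, 2.71], [-2.7, 2.7]. Speed limits (rad/s): [2.57, 2.57, 3.14, 3.14, 3.14, 3.14].

INTERFACE

Orientations are given as a unit quaternion [w, x, y, z].
In Python, from rig import manip, get_image, get_calibration, ticket gives the robot as it stands. The module is installed in compiled form; this text tells all that it offers.
- The arm moves only by the tool arm_command, never from a script. Its argument "series" is text: rows parted by semicolons, each of 7 numbers parted by spaces: the shift along the tool's x, y, z in units of 0.1 m (1.0 is 0.1 m), then the turn, a rotation vector about the tool's x, y, z in units of pi rad (1.0 is pi rad), then the opening, from -1 (shut) to 1 (fully open), so that 0 is half open. In form: tx ty tz rx ry rz claw; .... A call has 1 to 12 rows; each row shifts and turns the commanded pose from where the row before left it, along the tool's axes as they then stand; what a row does not reach is not made up. A row lasts 1/12 s, in which the tool goes at most 41.7 mm and 7.16 degrees, less where a joint would pass 70% of its speed; a pose out of reach is approached as far as the arm can. A call with a number of a shift or a turn outside -1 to 1 is refused whole. A call with a gripper value outside its range is refused whole. The fingers move at their own pace and stop on an object; "squeeze" is the grip in N (left out, the last holds). Time passes only in rows, so rows that do not move let the fingers close. It gives the time, the measured TCP pose, the force and the opening at its end, in the units of the state.
- manip.get_state(): the state, without advancing time (a new reading comes with each control period).
- get_image(name): name is "scene" or "side" or "wrist"; returns the picture (400x640x3 uint8, red, green, blue); there is no depth.
- get_calibration(name): a dict with "fx", "fy", "cx", "cy" (pixels), "cam_to_world" (4x4, takes a point from camera to world coordinates); the wrist camera has in their place "tool_from_camera" (4x4, takes a point from camera to tool coordinates, whose origin is the TCP and whose axes are the tool frame's). Camera axes: x right, y down, z forward; pixel columns grow to the right and rows downward; lengths in m; the calibration is good to about 2 mm. A picture is of the moment at which its call begins: read the wrist's pose just before it. get_calibration takes no time and is no camera call.
- ticket.sign_off(): hands the job in, once; it reports no verdict.
The state is a dict: "clock": time; "qpos": joint angles; "qd": joint speeds; "effort": joint torques, N m; "position": TCP position; "ee_rot": TCP orientation; "contact_force": force on the tool from outside, world axes, zero at the start; "moment": the same for the moment, N m; "width": finger opening in m.
Only numpy, scipy, OpenCV 4.12 (cv2) and the standard library are available. Lean on these libraries where they do the work, as an engineer would, in place of code of your own. Each camera call takes 0.05 s, during which the arm holds its last target. There are 200 camera calls.

TASK

Take the white fuse-link out of the tray, lay it gently in the two copper V-jaws of the test jig, one metal cap in each jaw and the red striker pin at the red-jaw end, and let go so that it settles into both Vs by itself. Then press straight down on the middle of its barrel from above until both sprung jaws have sunk about 5 mm, each cap bearing firmly on both plates of its V, and finish while still holding it pressed there for the reading. Leave the brown fuse, the grease pot and the screwdriver alone.

Things in the scene. Friction and masses are not known exactly. Their poses are not given: they have to be found in the camera images.
- fuse_center (a point): centre of the white fuse-link (0.38 kg): smooth cylinder (friction about 0.35) 170 mm long, white ceramic barrel 33 mm in diameter with a blue band, bare metal caps 36 mm in diameter, 22 mm long, a red striker pin sticking out 13 mm at one end. Own x runs along the fuse to the striker pin; it may be rolled about x. At the start it lies level on the tray's saddles, axis 38 mm above the table
- fuse_striker (a point): tip of the red striker pin of the white fuse, 98 mm from the fuse's centre along its own x
- tray: fixed grey tray, base 190 x 168 mm, 6 mm thick, origin under its centre, own x along the fuses, any yaw. Two fuse places 48 mm either side of the centre in its own y (white fuse in one, brown in the other). Black saddles under the caps, 74 mm either way along x: floor 20 mm above the table, side lugs up to 32 mm, so the fuse lifts straight up. Between the saddles the barrel is free all round
- jig: fixed test jig, grey base plate 236 x 112 mm, its top 12 mm above the table, origin under its centre. Own x is the line of the seated fuse, towards the red jaw. Red jaw at x = +74 mm, black jaw at -74 mm; each a 90 degree V opening upward, 20 mm wide along x, up to 33 mm either side of the centre line and 71 mm above the table. Between the jaws free down to the base plate
- jig_seat (a point): where the fuse's centre lies when its caps just rest in both unpressed V-jaws: over the jig's origin, 71.5 mm above the table, axes as the jig's; it does not sink with the jaws. The fuse's own weight sinks the jaws about 0.8 mm from here. The low friction lets the fuse centre itself once let go; a fuse held off-centre bears on one plate of each V only
- jaw_red (a joint): how far the red jaw has sunk straight down on its springs, m: 0 at rest, 0.008 at its stop. Spring 1.5 N per mm after 0.7 N of preload (both jaws together: about 13 N of push on the middle of the fuse for 5 mm)
- jaw_black (a joint): the same for the black jaw
- plate_red_near (a point): the line where the cap bears on the copper contact plate (18 x 30 mm) of the red V on the jig's +y side; it moves with its jaw (this plate is jaw_red_c0 in the rules)
- plate_red_far (a point): the same on the other copper plate of the red V, on the jig's -y side (this plate is jaw_red_c1 in the rules)
- plate_black_near (a point): the same on the copper plate of the black V on the jig's +y side (this plate is jaw_black_c0 in the rules)
- plate_black_far (a point): the same on the copper plate of the black V on the jig's -y side (this plate is jaw_black_c1 in the rules)
- spare_fuse_center (a point): centre of the brown fuse in the tray's other place, same size and mass as the white one; bystander, leave it lying
- grease_pot: small white pot with a black cap, 54 mm in diameter, 48 mm high, origin under its centre; bystander
- screwdriver: screwdriver with an orange handle, 180 mm long, lying along its own x, about 30 mm high; bystander
Not all that is in view belongs to the job. What is meant by the part that bears fuse_center is not green or yellow, and is the larger of those in its own colour.

How it is judged:
On the way, in this order (a step that is already met when the one before it is completed fails the run):
1. the white fuse is lifted clear of the tray (height (world z) of fuse_center above 0.09 m and contact force between fuse and tray below 0.01 N), for 0.1 s.
2. the white fuse lies free in both V-jaws, let go, touching both plates of each, striker pin at the red end (x of fuse_striker in the frame of jig between 0.085 and 0.111 m and angle between the x axis of fuse and the x axis of jig, either way round below 0.05 rad and contact force between fuse and jaw_red_c0 above 0.2 N and contact force between fuse and jaw_red_c1 above 0.2 N and contact force between fuse and jaw_black_c0 above 0.2 N and contact force between fuse and jaw_black_c1 above 0.2 N and contact force between the fingers and fuse below 0.1 N), for 0.2 s.
At the end, for the whole second after the job is handed in: White fuse in both V-jaws, striker pin at the red end, centred within 10 mm, in line within 0.05 rad, still; the fingers press it (over 3 N), both jaws sunk 3 to 7 mm, over 2 N on each of the four copper plates (x of fuse_striker in the frame of jig between 0.088 and 0.108 m and angle between the x axis of fuse and the x axis of jig, either way round below 0.05 rad and contact force between fuse and jaw_red_c0 above 2 N and contact force between fuse and jaw_red_c1 above 2 N and contact force between fuse and jaw_black_c0 above 2 N and contact force between fuse and jaw_black_c1 above 2 N and value of joint jaw_red between 0.003 and 0.007 m and value of joint jaw_black between 0.003 and 0.007 m and contact force between the fingers and fuse above 3 N and linear speed of fuse below 0.01 m/s); the arm keeps its last pose, push and grip.
It fails at once if the fuse is dropped or rammed onto the jig (over 60 N) (contact force between fuse and jig above 60 N).
It fails at once if the brown fuse is disturbed (moved over 15 mm) (distance of spare_fuse_center from where it was at the start of the episode above 0.015 m).
It fails at once if the grease pot is moved over 15 mm (distance of grease_pot from where it was at the start of the episode above 0.015 m).
It fails at once if the screwdriver is moved over 15 mm (distance of screwdriver from where it was at the start of the episode above 0.015 m).
It also fails if it takes over 45 s, if anything falls off the work surface, if the arm or the gripper's body presses on something with over 40 N, if the wrist force passes 120 N, or if a joint passes its speed limit or range.

## Working session

There is one attempt and no reset: what is moved stays moved. The work goes in short steps, Python scripts to look and compute and a tool call to move; the robot and the scene stay as the last step left them, time stands still between calls to the robot, and variables do not carry over. Pictures are saved under pics/ and viewed, about 8 in all and at most 12, crops included, and the job is handed in when it is done.

Besides the shell and the picture viewer there is one more tool, called after ">>>" by a JSON object that holds its "op" and its "data". arm_command: Moves the arm, as the interface text tells. Shifts and turns lie within -1 to 1; 1 stands for 0.1 m of shift or pi rad of turn. Its arguments: {"type":"object","properties":{"series":{"type":"string"},"squeeze":{"type":"number"}},"required":["series"]}

```bash
mkdir -p pics; python3 - <<'E'
from rig import manip,get_image,get_calibration
import cv2,numpy as np
print(manip.get_state())
for n in("scene","side"):
    im=get_image(n); cv2.imwrite(f"pics/{n}0.png",im[:,:,::-1])
    c=get_calibration(n); print(n,{k:(np.round(v,4).tolist()) for k,v in c.items()})
a=[cv2.imread(f"pics/{n}0.png") for n in("scene","side")]
E
```

```text
{'clock': 0.0, 'qpos': array([-1.22797189e+00,  2.76598467e-01,  1.50616147e+00,  9.14677987e-06,
        1.36071302e+00, -1.20990104e-01]), 'qd': array([-1.09636129e-03, -7.73473361e-05,  4.45601148e-04,  1.42023515e-03,
       -1.83306177e-04,  7.31873560e-04]), 'effort': array([-4.77238664e-04, -4.16777515e+01, -2.45800638e+01, -7.09961796e-05,
        1.12179236e-02,  1.00226924e-05]), 'position': array([ 0.25702884, -0.51366728,  0.19392652]), 'ee_rot': array([-0.16185551, -0.68810681, -0.16317761,  0.68824769]), 'contact_force': array([-0.72220283,  0.82807078, -0.57225103]), 'moment': array([0.0042086 , 0.07483496, 0.02291687]), 'width': 0.08538480638354994}
scene {'fx': 417.4798, 'fy': 417.4798, 'cx': 321.0194, 'cy': 202.6846, 'cam_to_world': [[-0.3215, 0.5708, -0.7555, 1.5066], [0.9466, 0.2139, -0.2413, 0.1825], [0.0239, -0.7927, -0.6091, 0.8316], [0.0, 0.0, 0.0, 1.0]]}
side {'fx': 364.2044, 'fy': 364.2044, 'cx': 319.0496, 'cy': 198.9493, 'cam_to_world': [[0.999, -0.0281, 0.035, 0.5279], [-0.0447, -0.7074, 0.7054, -0.789], [0.005, -0.7062, -0.7079, 0.7378], [0.0, 0.0, 0.0, 1.0]]}
```

View pics/scene0.png

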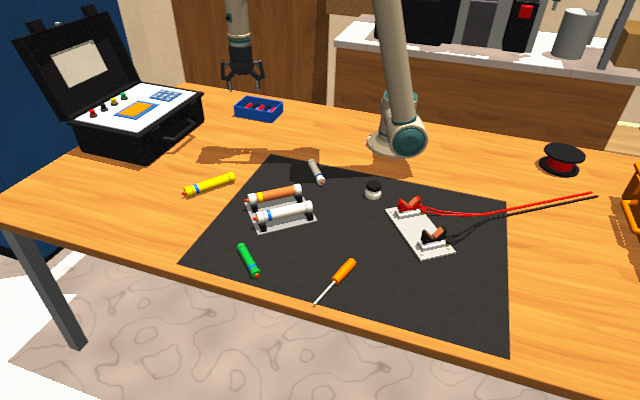

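View pics/side0.png

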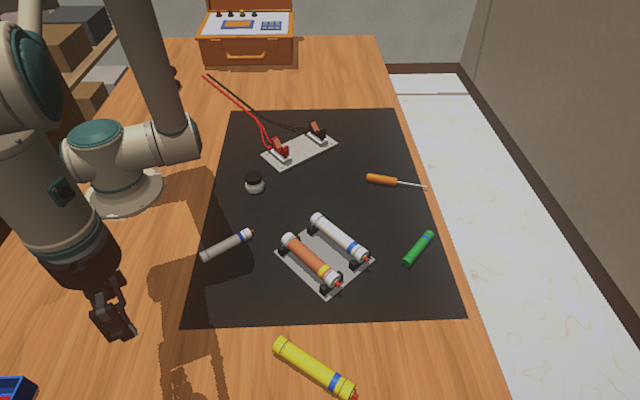

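Candidates for the white fuse:
- The white one in the tray: scene (285,213), side (338,238).
- A smaller grey-white one loose on the mat: scene (316,172), side (228,245).
- Brown (275,195), yellow (210,184) and green (248,260) in the scene view are ruled out by colour.

The white one in the tray fits, being the larger of its colour. I'll confirm it with an enlarged crop.

```bash
python3 - <<'E'
import cv2,numpy as np
s=cv2.imread("pics/scene0.png");d=cv2.imread("pics/side0.png")
f=lambda im,x,y,w,h,k:cv2.resize(im[y:y+h,x:x+w],None,fx=k,fy=k,interpolation=cv2.INTER_CUBIC)
a=np.hstack([f(s,230,150,100,75,4),f(s,375,185,100,75,4)])
b=np.hstack([f(d,270,205,110,75*110//100,400/110)[:300],f(d,250,115,100,75,4)[:298]]) if 0 else np.hstack([cv2.resize(d[205:301,265:393],(400,300),interpolation=2),f(d,250,110,100,75,4)])
cv2.imwrite("pics/crop0.png",np.vstack([a,b]))
E
```

```text
(no output)
```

View pics/crop0.png

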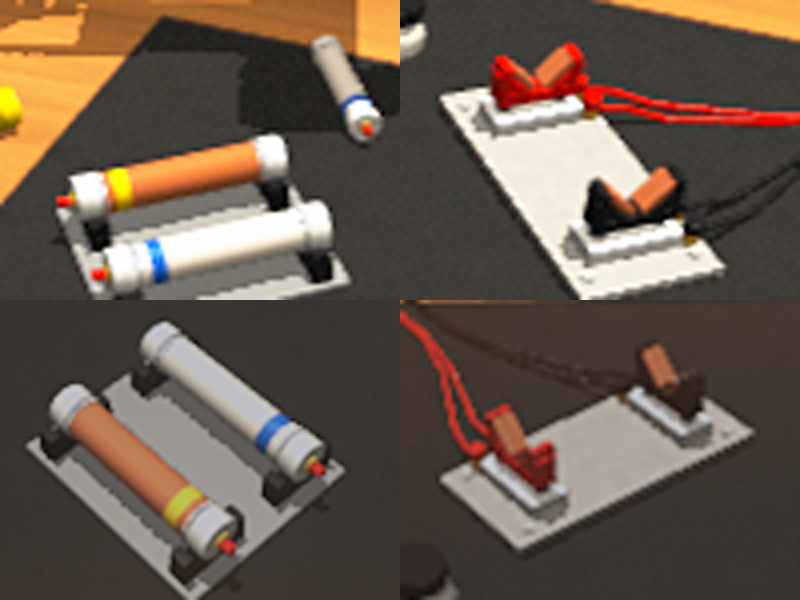

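```bash
cat >h.py <<'E'
import numpy as np,cv2
from rig import manip,get_image,get_calibration
from scipy.spatial.transform import Rotation as R
def rot(q): return R.from_quat([q[1],q[2],q[3],q[0]]).as_matrix()
def cam(n,s=None):
    c=get_calibration(n)
    if n=="wrist":
        T=np.eye(4);s=s or manip.get_state();T[:3,:3]=rot(s["ee_rot"]);T[:3,3]=s["position"];M=T@np.array(c["tool_from_camera"])
    else: M=np.array(c["cam_to_world"])
    return c,M
def onplane(cm,p,z):
    c,M=cm;d=M[:3,:3]@np.array([(p[0]-c["cx"])/c["fx"],(p[1]-c["cy"])/c["fy"],1]);o=M[:3,3]
    return o+d*(z-o[2])/d[2]
def proj(cm,P):
    c,M=cm;q=(np.asarray(P)-M[:3,3])@M[:3,:3];return np.stack([c["fx"]*q[...,0]/q[...,2]+c["cx"],c["fy"]*q[...,1]/q[...,2]+c["cy"]],-1)
E
python3 - <<'E'
from h import *
np.set_printoptions(precision=4,suppress=True)
s,d=cam("scene"),cam("side")
print("tip",onplane(s,(254.5,218.5),.038),onplane(d,(366.8,258.8),.038))
print("btip",onplane(s,(246,200.3),.038),onplane(d,(265+228*.32,205+247*.32),.038))
print("tray corners scene",onplane(s,(317.5,220.5),.006)," side",[onplane(d,p,.006) for p in((265+27*.32,205+145*.32),(265+345*.32,205+170*.32),(265+195*.32,205+300*.32))])
print("jig scene",[onplane(s,p,.012) for p in((385,209.2),(455.5,252),(420,259.5))])
print("jig side",[onplane(d,p,.012) for p in((260,155.5),(280,172.5),(338.2,143))])
print("pot",onplane(d,(255,188),.02),onplane(s,(373,192),.02))
print("small",onplane(d,(228,245),.02),"sd",onplane(d,(382,181),.015),onplane(d,(427,188),.01))
print("tool",rot(manip.get_state()["ee_rot"])); print(np.array(get_calibration("wrist")["tool_from_camera"]))
E
```

```text
tip [ 0.6641 -0.2915  0.038 ] [ 0.6651 -0.2932  0.038 ]
btip [ 0.593  -0.3553  0.038 ] [ 0.5924 -0.3577  0.038 ]
tray corners scene [ 0.5716 -0.1258  0.006 ]  side [array([ 0.4434, -0.2389,  0.006 ]), array([ 0.6921, -0.2732,  0.006 ]), array([ 0.5684, -0.38  ,  0.006 ])]
jig scene [array([0.4509, 0.0593, 0.012 ]), array([0.5732, 0.2873, 0.012 ]), array([0.6378, 0.1966, 0.012 ])]
jig side [array([0.3843, 0.1374, 0.012 ]), array([0.4506, 0.0521, 0.012 ]), array([0.6393, 0.1943, 0.012 ])]
pot [ 0.382  -0.0222  0.02  ] [0.3844 0.0039 0.02  ]
small [ 0.3317 -0.2252  0.02  ] sd [ 0.7528 -0.0014  0.015 ] [ 0.8805 -0.0312  0.01  ]
tool [[-0.0005  0.4473 -0.8944]
 [ 0.0016 -0.8944 -0.4473]
 [-1.     -0.0017 -0.0002]]
[[-0.0003 -0.3294  0.9442 -0.1793]
 [ 1.     -0.0003  0.0003  0.0006]
 [ 0.0002  0.9442  0.3294 -0.0852]
 [ 0.      0.      0.      1.    ]]
```

The white fuse's tip is at about (0.6646, −0.292) and its axis points at −48°, so its centre is about (0.599, −0.219). The jig's centre is about (0.512, 0.169), with its x at about −142°. Sizes agree: tray diagonal 0.254 m, tip spacing 0.096 m, plate 0.232 × 0.108 m. I'll move to hover over the fuse and turn.

>>> {"op": "arm_command", "data": {"series": "0 -0.092 -0.365 0 0 0 1;0 -0.092 -0.365 0 0 0 1;0 -0.092 -0.365 0 0 0 1;0 -0.092 -0.365 0 0 0 1;0 -0.092 -0.365 0 0 0 1;0 -0.092 -0.365 0 0 0 1;0 -0.092 -0.365 0 0 0 1;0 -0.092 -0.365 0 0 0 1;0 -0.092 -0.365 0 0 0 1;0 -0.092 -0.365 0 0 0 1;0 -0.092 -0.365 0 0 0 1;0 -0.092 -0.365 0 0 0 1"}}

```text
clock: 1.1
position: [0.6005, -0.218, 0.1943]
ee_rot: [-0.162, -0.688, -0.163, 0.688]
contact_force: [-0.6, -0.4, -0.1]
width: 0.0853
```

>>> {"op": "arm_command", "data": {"series": "0 0 0 -0.0325 0 0 1;0 0 0 -0.0325 0 0 1;0 0 0 -0.0325 0 0 1;0 0 0 -0.0325 0 0 1;0 0 0 -0.0325 0 0 1;0 0 0 -0.0325 0 0 1;0 0 0 -0.0325 0 0 1;0 0 0 -0.0325 0 0 1;0 0 0 -0.0325 0 0 1"}}

```text
clock: 1.85
position: [0.5992, -0.2194, 0.1942]
ee_rot: [-0.452, -0.543, -0.453, 0.544]
contact_force: [0.2, -0.3, -1.3]
width: 0.0851
```

>>> {"op": "arm_command", "data": {"series": "0 0 0 -0.0325 0 0 1;0 0 0 -0.0325 0 0 1;0 0 0 -0.0325 0 0 1;0 0 0 -0.0325 0 0 1;0 0 0 -0.0325 0 0 1;0 0 0 -0.0325 0 0 1;0 0 0 -0.0325 0 0 1;0 0 0 -0.0325 0 0 1;0 0 0 -0.0325 0 0 1;0 0 0 0 0 0 1;0 0 0 0 0 0 1"}}

```text
clock: 2.77
position: [0.5993, -0.2195, 0.1943]
ee_rot: [0.645, 0.289, 0.646, -0.289]
contact_force: [-0.6, 0.0, -0.1]
width: 0.0854
```

```bash
python3 - <<'E'
from h import *
np.set_printoptions(precision=4,suppress=True)
s=manip.get_state();print(s["clock"],s["position"],s["qpos"],s["contact_force"]);print(rot(s["ee_rot"]))
im=get_image("wrist");cv2.imwrite("pics/w1_raw.png",im[:,:,::-1]);np.save("w1.npy",np.r_[s["position"],s["ee_rot"]])
cm=cam("wrist",s);v=im[:,:,::-1].copy()
d=np.array([.666,-.746,0]);e=np.array([.746,.666,0]);c=np.array([.5993,-.2192,.038])
for P in [c+d*.098,c+d*.085+e*.018,c+d*.085-e*.018,c-d*.085+e*.018,c-d*.085-e*.018]:
    p=proj(cm,P);cv2.drawMarker(v,tuple(int(round(t)) for t in p),(0,255,0),0,8)
cv2.imwrite("pics/w1.png",v)
E
```

```text
2.7667 [ 0.5993 -0.2195  0.1943] [-0.46    0.3724  1.3615 -0.0001  1.4086 -1.1882] [-0.5918  0.0048 -0.0534]
[[-0.0009  0.7463  0.6656]
 [ 0.0004  0.6656 -0.7463]
 [-1.     -0.0004 -0.0008]]
```

View pics/w1.png

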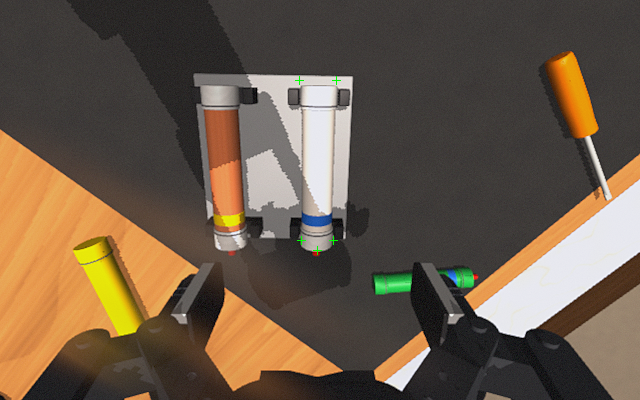

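Wrist view: the white fuse with the blue band lies at columns 300–338, its far end at about row 85 and its striker tip at about (316,254). My overlay is 3–5 px off along the axis. The green and brown fuses and the screwdriver are clear. I'll refine the pose.

```bash
python3 - <<'E'
from h import *
np.set_printoptions(precision=4,suppress=True)
a=np.load("w1.npy");s={"position":a[:3],"ee_rot":a[3:]};cm=cam("wrist",s)
im=cv2.imread("pics/w1_raw.png").astype(int)
# barrel edges per row and cap rows: bright white columns
mid=[]
for r in (120,140,160,180,200):
    row=im[r,280:360].min(1);g=np.abs(np.diff(row));
    L=np.argmax(g[10:40])+10+280.5;Rr=np.argmax(g[40:65])+40+280.5;print(r,L,Rr);
g=im[:,310:326].mean((1,2));print([(r,int(g[r])) for r in list(range(78,94))+list(range(206,262,2))])
red=(im[:,:,2]>120)&(im[:,:,1]<70)&(im[:,:,0]<70);ys,xs=np.nonzero(red[235:262,300:335]);print("red",xs.min()+300,xs.max()+300,ys.min()+235,ys.max()+235,xs.mean()+300)
for p,z in(((319,85.5),.05),((319,85.5),.038),((316,255),.038),((318.5,110),.038),((316.5,210),.038)):print(p,onplane(cm,p,z))
E
```

```text
120 301.5 334.5
140 301.5 334.5
160 299.5 333.5
180 305.5 331.5
200 299.5 332.5
[(78, 216), (79, 214), (80, 214), (81, 214), (82, 214), (83, 215), (84, 220), (85, 154), (86, 221), (87, 239), (88, 235), (89, 234), (90, 234), (91, 234), (92, 234), (93, 234), (206, 209), (208, 205), (210, 207), (212, 190), (214, 183), (216, 116), (218, 92), (220, 93), (222, 92), (224, 90), (226, 143), (228, 180), (230, 179), (232, 141), (234, 182), (236, 104), (238, 181), (240, 179), (242, 180), (244, 177), (246, 175), (248, 177), (250, 161), (252, 44), (254, 54), (256, 42), (258, 40), (260, 41)]
red 313 319 252 255 316.0
(319, 85.5) [ 0.5471 -0.1585  0.05  ]
(319, 85.5) [ 0.5473 -0.1586  0.038 ]
(316, 255) [ 0.6676 -0.2983  0.038 ]
(318.5, 110) [ 0.5622 -0.176   0.038 ]
(316.5, 210) [ 0.6312 -0.2565  0.038 ]
```

>>> {"op": "arm_command", "data": {"series": "0 0 0.054 0.0055 0 0 1;0.2 0 0 0 0 0 1;0.2 0 0 0 0 0 1;0.2 0 0 0 0 0 1;0.2 0 0 0 0 0 1;0.2 0 0 0 0 0 1;0.2 0 0 0 0 0 1;0.2 0 0 0 0 0 1;0.12 0 0 0 0 0 1;0.12 0 0 0 0 0 1;0.12 0 0 0 0 0 1;0 0 0 0 0 0 1"}}

```text
clock: 3.82
position: [0.6016, -0.2231, 0.0161]
ee_rot: [0.641, 0.295, 0.645, -0.294]
contact_force: [-0.4, 0.6, 0.1]
width: 0.0853
```

>>> {"op": "arm_command", "data": {"series": "0 0 0 0 0 0 -1;0 0 0 0 0 0 -1;0 0 0 0 0 0 -1;0 0 0 0 0 0 -1;0 0 0 0 0 0 -1;0 0 0 0 0 0 -1;0 0 0 0 0 0 -1;0 0 0 0 0 0 -1;0 0 0 0 0 0 -1;0 0 0 0 0 0 -1", "squeeze": 40}}

```text
clock: 4.65
position: [0.6032, -0.2237, 0.0188]
ee_rot: [0.643, 0.294, 0.643, -0.294]
contact_force: [-0.9, 0.5, -0.2]
width: -0.0003
```

```bash
python3 - <<'E'
from h import *
s=manip.get_state();print(s["clock"],s["position"],s["width"],s["contact_force"],s["moment"])
im=get_image("wrist");v=im[:,:,::-1];w=get_image("side")[:,:,::-1][190:310,260:400]
cv2.imwrite("pics/w2.png",np.hstack([v[:,100:540],cv2.resize(w,(350,300),interpolation=2)if 0 else cv2.copyMakeBorder(cv2.resize(w,(350,300)),0,100,0,0,0)]))
E
```

```text
4.65 [ 0.60317772 -0.22365009  0.01881938] -0.00033512405285000954 [-0.91816605  0.49395542 -0.18153725] [ 0.04495086  0.00212575 -0.02198022]
```

View pics/w2.png

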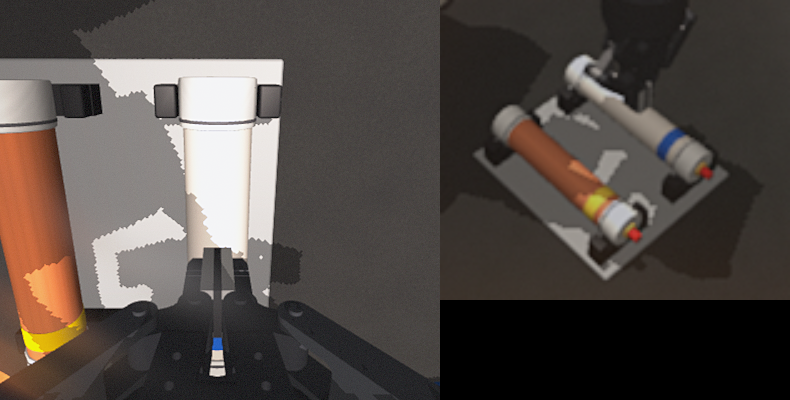

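The width reads 0, yet the pose puts the pads either side of the barrel, which is contradictory. I'll look closer before doing anything.

```bash
python3 - <<'E'
from h import *
im=get_image("wrist");v=im[:,:,::-1][230:400,220:420]
w=get_image("scene")[:,:,::-1][150:250,225:345]
d=get_image("side")[:,:,::-1][190:290,290:400]
L=cv2.resize(v,(600,510)[0:2] if 0 else (400,340),interpolation=2)
cv2.imwrite("pics/w3.png",np.hstack([L,cv2.resize(w,(400,340),interpolation=2)]))
cv2.imwrite("pics/w3b.png",cv2.resize(d,(440,400),interpolation=2))
s=manip.get_state();print(s["width"],s["position"])
E
```

```text
0.00029093359020507535 [ 0.60317274 -0.22363244  0.01878245]
```

View pics/w3.png

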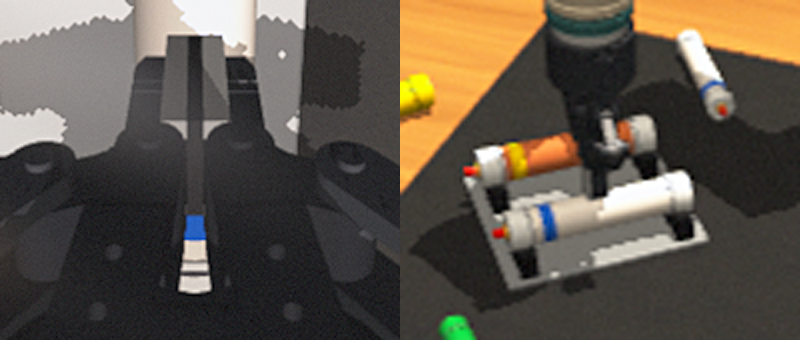

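```bash
python3 - <<'E'
from h import *
np.set_printoptions(precision=1,suppress=True)
s=manip.get_state();cm=cam("wrist",s);print(cm[0]["fx"],s["qpos"])
d=np.array([.654,-.757,0]);e=np.array([.757,.654,0]);c=np.array([.603,-.2235,.038])
for dz in(0,.02,.036):
    M=cm[1].copy();M[2,3]+=dz
    print(dz,"far cap edges",proj((cm[0],M),np.array([c-d*.085+e*.018,c-d*.085-e*.018,c-d*.063+e*.0165,c-d*.063-e*.0165,c-d*.085+[0,0,.018]])).tolist())
    print("  scene tcp",proj(cam("scene"),s["position"]+[0,0,dz]),"side",proj(cam("side"),s["position"]+[0,0,dz]))
print("barrel top scene",proj(cam("scene"),c+[0,0,.0165]),"side",proj(cam("side"),c+[0,0,.0165]))
print("tip of fingers in wrist",proj(cm,s["position"]))
E
```

```text
330.5122650182271 [-0.5  0.5  1.6 -0.   1.  -1.2]
0 far cap edges [[356.6719098261354, 78.57968231381875], [277.7547337818596, 78.50775245311249], [351.6784468311234, 127.40570741511573], [282.6527484229068, 127.33960126912328], [317.2050462944689, 78.27604440515098]]
  scene tcp [283.9 216.3] side [337.6 241.3]
0.02 far cap edges [[352.28664775736183, 78.81021857531196], [282.1512939153486, 78.74627741804382], [348.0056480934621, 122.41575470833692], [286.34663398014874, 122.35699482971583], [317.21250948918225, 78.56977940300645]]
  scene tcp [283.7 211.2] side [337.9 236.2]
0.036 far cap edges [[349.42371673897946, 78.9607248400551], [285.0216403647612, 78.90200127155647], [345.5874663583953, 119.13035483857345], [288.7787274798417, 119.07639380810237], [317.21727067197077, 78.75716912950958]]
  scene tcp [283.6 207.1] side [338.2 232. ]
barrel top scene [283.6 207.1] side [338.1 232.1]
tip of fingers in wrist [317.1 230.5]
```

View pics/w3b.png

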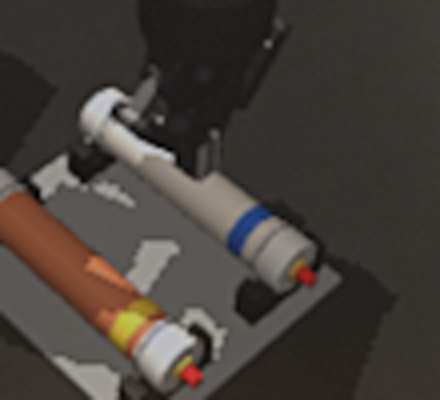

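The pictures and the pose agree that the shut fingertips are inside the barrel's outline, with no force felt, so this isn't an ordinary grip. I'll test it with a small slow lift and watch the force.

>>> {"op": "arm_command", "data": {"series": "-0.03 0 0 0 0 0 -1;-0.03 0 0 0 0 0 -1;-0.03 0 0 0 0 0 -1;-0.03 0 0 0 0 0 -1;-0.03 0 0 0 0 0 -1;0 0 0 0 0 0 -1;0 0 0 0 0 0 -1"}}

```text
clock: 5.48
position: [0.6034, -0.2237, 0.0342]
ee_rot: [0.643, 0.294, 0.643, -0.294]
contact_force: [-0.3, 0.4, 0.1]
width: -0.0001
```

```bash
python3 - <<'E'
from h import *
np.set_printoptions(precision=3,suppress=True)
s=manip.get_state();print(s["clock"],s["position"],s["width"],s["contact_force"],s["moment"])
for n in("scene","side"):
    im=get_image(n)[:,:,::-1];a=cv2.imread(f"pics/{n}0.png").astype(int)
    red=lambda a:(a[:,:,2]>140)&(a[:,:,1]<90)&(a[:,:,0]<80)
    x,y,w,h=(246,208,20,22) if n=="scene" else (355,248,22,22)
    for q in(a,im.astype(int)):
        ys,xs=np.nonzero(red(q)[y:y+h,x:x+w]);print(n,xs.mean()+x,ys.mean()+y,len(xs))
E
```

```text
5.4833 [ 0.603 -0.224  0.034] -0.000138641887351024 [-0.283  0.437  0.058] [ 0.017 -0.012 -0.012]
scene 254.28571428571428 218.57142857142858 7
scene 254.0 218.0 9
side 366.15384615384613 258.46153846153845 13
side 366.2 258.4 5
```

The fuse hasn't moved and isn't held. I'll lift the fingers clear and compare the fingertip's picture row in free air with the row where the tips were cut off before.

>>> {"op": "arm_command", "data": {"series": "-0.1 0 0 0 0 0 -1;-0.1 0 0 0 0 0 -1;-0.1 0 0 0 0 0 -1;-0.1 0 0 0 0 0 -1;-0.1 0 0 0 0 0 -1;-0.1 0 0 0 0 0 -1;0 0 0 0 0 0 -1;0 0 0 0 0 0 -1"}}

```text
clock: 6.25
position: [0.6037, -0.2239, 0.0949]
ee_rot: [0.644, 0.294, 0.642, -0.294]
contact_force: [0.7, -0.1, -0.9]
width: 0.0002
```

```bash
python3 - <<'E'
from h import *
np.set_printoptions(precision=3,suppress=True)
s=manip.get_state();print(s["clock"],s["position"],s["width"],s["contact_force"])
cm=cam("wrist",s);T=rot(s["ee_rot"]);f=lambda x,z:proj(cm,s["position"]+T@[x,0,z])
print([(x,z,f(x,z)[1].round(1)) for x in(0,-.013,-.036) for z in(0,-.011)])
im=get_image("wrist");v=im[:,:,::-1][190:360,220:420]
w=get_image("scene")[:,:,::-1][150:250,225:345]
cv2.imwrite("pics/w4.png",np.hstack([cv2.resize(v,(400,340),interpolation=2),cv2.resize(w,(400,340),interpolation=2)]))
print("scene tcp",proj(cam("scene"),s["position"]))
E
```

```text
6.25 [ 0.604 -0.224  0.095] 0.0001600777420967502 [ 0.71  -0.107 -0.902]
[(0, 0, np.float64(230.5)), (0, -0.011, np.float64(213.4)), (-0.013, 0, np.float64(240.4)), (-0.013, -0.011, np.float64(222.4)), (-0.036, 0, np.float64(261.7)), (-0.036, -0.011, np.float64(241.7))]
scene tcp [283.006 196.453]
```

View pics/w4.png

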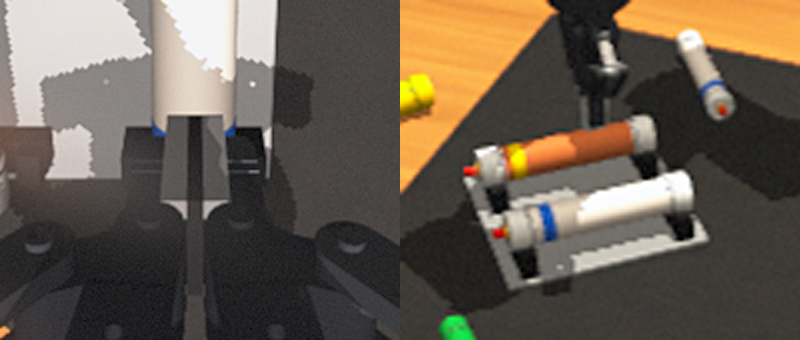

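In free air the fingertips show at the same row (247.5) as before, so nothing was hiding them. Their true position is about 38–40 mm behind the reported TCP: the scene view shows the tip about 10 rows above the TCP's projection, and the open-tip spacing in w1 gives about 43 mm. The earlier grasp therefore shut just above the barrel. I'll open and go down about 38 mm further, checking force on the way.

>>> {"op": "arm_command", "data": {"series": "0 0 0 0 0 0 1;0 0 0 0 0 0 1;0 0 0 0 0 0 1;0 0 0 0 0 0 1;0 0 0 0 0 0 1;0 0 0 0 0 0 1;0.15 0 0 0 0 0 1;0.15 0 0 0 0 0 1;0.15 0 0 0 0 0 1;0.15 0 0 0 0 0 1;0.15 0 0 0 0 0 1;0 0 0 0 0 0 1"}}

```text
clock: 7.35
position: [0.6009, -0.2225, 0.0157]
ee_rot: [0.641, 0.294, 0.645, -0.294]
contact_force: [-0.1, -0.0, -0.1]
width: 0.0856
```

>>> {"op": "arm_command", "data": {"series": "0.08 0 0 0 0 0 1;0.08 0 0 0 0 0 1;0.06 0 0 0 0 0 1;0.06 0 0 0 0 0 1;0 0 0 0 0 0 1;0 0 0 0 0 0 1"}}

```text
clock: 7.85
position: [0.6031, -0.2236, -0.0094]
ee_rot: [0.643, 0.294, 0.643, -0.294]
contact_force: [0.5, -0.4, 0.8]
width: 0.0852
```

>>> {"op": "arm_command", "data": {"series": "0.03 0 0 0 0 0 1;0.03 0 0 0 0 0 1;0.03 0 0 0 0 0 1;0.02 0 0 0 0 0 1;0 0 0 0 0 0 1;0 0 0 0 0 0 1"}}

```text
clock: 8.35
position: [0.6031, -0.2236, -0.0204]
ee_rot: [0.643, 0.294, 0.643, -0.294]
contact_force: [0.4, 0.0, -1.1]
width: 0.0851
```

>>> {"op": "arm_command", "data": {"series": "0 0 0 0 0 0 -1;0 0 0 0 0 0 -1;0 0 0 0 0 0 -1;0 0 0 0 0 0 -1;0 0 0 0 0 0 -1;0 0 0 0 0 0 -1;0 0 0 0 0 0 -1;0 0 0 0 0 0 -1;0 0 0 0 0 0 -1", "squeeze": 40}}

```text
clock: 9.1
position: [0.6033, -0.2237, -0.0199]
ee_rot: [0.643, 0.294, 0.643, -0.294]
contact_force: [-1.2, 0.8, 2.4]
width: 0.0316
```

Gripped, width 32 mm. Lifting.

>>> {"op": "arm_command", "data": {"series": "-0.03 0 0 0 0 0 -1;-0.05 0 0 0 0 0 -1;-0.1 0 0 0 0 0 -1;-0.12 0 0 0 0 0 -1;-0.12 0 0 0 0 0 -1;-0.12 0 0 0 0 0 -1;-0.12 0 0 0 0 0 -1;-0.12 0 0 0 0 0 -1;-0.12 0 0 0 0 0 -1;-0.12 0 0 0 0 0 -1;0 0 0 0 0 0 -1;0 0 0 0 0 0 -1"}}

```text
clock: 10.1
position: [0.604, -0.224, 0.0835]
ee_rot: [0.644, 0.294, 0.642, -0.294]
contact_force: [-0.3, 0.6, -4.1]
width: 0.0321
```

```bash
python3 - <<'E'
from h import *
np.set_printoptions(precision=4,suppress=True)
s=manip.get_state();print(s["clock"],s["position"],s["width"],s["contact_force"],s["moment"],s["qpos"]);T=rot(s["ee_rot"]);print(T)
c=np.array([.512,.169]);x=np.array([-.7923,-.6101])  # jig
d=np.r_[c-s["position"][:2],0];print("delta tool",T.T@d,"yaw fuse(tool z)",np.degrees(np.arctan2(T[1,2],T[0,2])))
cv2.imwrite("pics/lift_side.png",get_image("side")[:,:,::-1])
E
```

```text
10.1 [ 0.604  -0.224   0.0835] 0.03214216843888388 [-0.3313  0.5524 -4.1083] [0.0369 0.0294 0.0359] [-0.4631  0.451   1.5182 -0.0001  1.1692 -1.1767]
[[ 0.0029  0.756   0.6546]
 [-0.0015  0.6546 -0.756 ]
 [-1.      0.0012  0.003 ]]
delta tool [-0.0008  0.1877 -0.3573] yaw fuse(tool z) -49.11349028206495
```

Fuse held: −4.1 N, against a weight of 3.7 N. I'll carry it to a spot 0.13 m beside the jig, higher, turn it, and look with the wrist camera.

>>> {"op": "arm_command", "data": {"series": "-0.033 0.08 -0.1 0 0 0 -1;-0.033 0.15 -0.19 0 0 0 -1;-0.033 0.15 -0.19 0 0 0 -1;-0.033 0.15 -0.19 0 0 0 -1;-0.033 0.15 -0.19 0 0 0 -1;-0.033 0.15 -0.19 0 0 0 -1;-0.033 0.15 -0.19 0 0 0 -1;-0.033 0.15 -0.19 0 0 0 -1;-0.033 0.15 -0.19 0 0 0 -1;-0.033 0.15 -0.19 0 0 0 -1;-0.033 0.15 -0.19 0 0 0 -1;-0.033 0.22 -0.28 0 0 0 -1"}}

```text
clock: 11.15
position: [0.589, 0.0669, 0.1208]
ee_rot: [0.643, 0.294, 0.643, -0.295]
contact_force: [1.2, 0.4, -2.9]
width: 0.0322
```

>>> {"op": "arm_command", "data": {"series": "0 0 0 0.02 0 0 -1;0 0 0 0.0345 0 0 -1;0 0 0 0.0345 0 0 -1;0 0 0 0.0345 0 0 -1;0 0 0 0.0345 0 0 -1;0 0 0 0.0345 0 0 -1;0 0 0 0.0345 0 0 -1;0 0 0 0.0345 0 0 -1"}}

```text
clock: 11.82
position: [0.5888, 0.0675, 0.1206]
ee_rot: [-0.47, -0.527, -0.472, 0.528]
contact_force: [0.6, -0.6, -3.1]
width: 0.0317
```

>>> {"op": "arm_command", "data": {"series": "0 0 0 0.0345 0 0 -1;0 0 0 0.0345 0 0 -1;0 0 0 0.0345 0 0 -1;0 0 0 0.0345 0 0 -1;0 0 0 0.0345 0 0 -1;0 0 0 0.0345 0 0 -1;0 0 0 0.0345 0 0 -1;0 0 0 0.015 0 0 -1;0 0 0 0 0 0 -1;0 0 0 0 0 0 -1;0 0 0 0 0 0 -1"}}

```text
clock: 12.73
position: [0.5895, 0.067, 0.121]
ee_rot: [-0.228, -0.669, -0.229, 0.669]
contact_force: [-0.1, -0.4, -3.1]
width: 0.0317
```

```bash
python3 - <<'E'
from h import *
np.set_printoptions(precision=4,suppress=True)
s=manip.get_state();print(s["clock"],s["position"],s["width"],s["contact_force"],s["qpos"]);T=rot(s["ee_rot"]);print(T)
im=get_image("wrist");cv2.imwrite("pics/w5_raw.png",im[:,:,::-1]);np.save("w5.npy",np.r_[s["position"],s["ee_rot"]])
cm=cam("wrist",s);v=im[:,:,::-1].copy()
x=np.array([-.7923,-.6101,0]);y=np.array([.6101,-.7923,0]);c=np.array([.512,.169,0])
for a,b,z in((.118,.056,.012),(.118,-.056,.012),(-.118,.056,.012),(-.118,-.056,.012),(.074,.033,.071),(.074,-.033,.071),(-.074,.033,.071),(-.074,-.033,.071)):
    p=proj(cm,c+a*x+b*y+[0,0,z]);cv2.drawMarker(v,tuple(int(round(t)) for t in p),(0,255,0),0,8);print(a,b,p)
cv2.imwrite("pics/w5.png",v)
E
```

```text
12.7333 [0.5895 0.067  0.121 ] 0.03173103920129237 [-0.1381 -0.4299 -3.0513] [-0.0042  0.3524  1.581   0.0001  1.2093  0.9082]
[[-0.001   0.6118 -0.791 ]
 [ 0.0001 -0.791  -0.6118]
 [-1.     -0.0007  0.0008]]
0.118 0.056 [245.8971 289.1879]
0.118 -0.056 [136.6288 288.9702]
-0.118 0.056 [225.2436  34.8502]
-0.118 -0.056 [83.3374 34.5474]
0.074 0.033 [199.0634 286.3955]
0.074 -0.033 [117.8369 286.2336]
-0.074 0.033 [173.2691  96.3886]
-0.074 -0.033 [73.9764 96.1801]
```

View pics/w5.png

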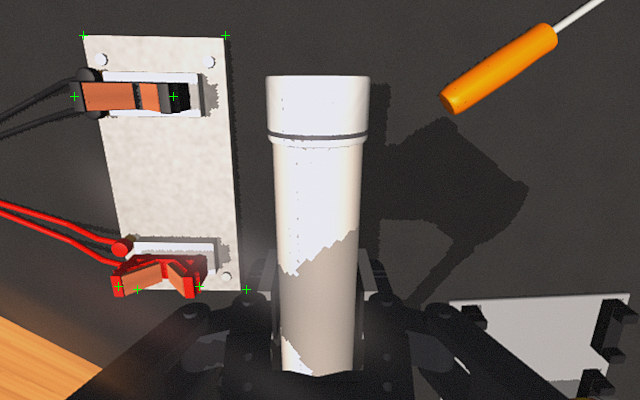

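The overlay is within about 3–4 px. Plate corners: top about (84,37) and (225,39), lower right about (242,291). The red jaw is at about (155,278), near the striker end of the held fuse. I'll fit the plate edges numerically.

```bash
python3 - <<'E'
from h import *
np.set_printoptions(precision=4,suppress=True)
a=np.load("w5.npy");s={"position":a[:3],"ee_rot":a[3:]};cm=cam("wrist",s)
g=cv2.GaussianBlur(cv2.imread("pics/w5_raw.png",0),(3,3),0).astype(float)
def edge(rng,lo,hi,sgn,vert):
    P=[]
    for r in rng:
        l=g[r,lo(r):hi(r)] if vert else g[lo(r):hi(r),r]
        d=sgn*np.diff(l);k=np.argmax(d)
        if d[k]>15: P.append(((lo(r)+k+.5),r) if vert else (r,lo(r)+k+.5))
    P=np.array(P,float);t=0 if vert else 1;o=1-t
    for _ in range(4):
        f=np.polyfit(P[:,o],P[:,t],1);e=np.abs(np.polyval(f,P[:,o])-P[:,t]);P=P[e<max(1.0,2*np.median(e))]
    W=np.array([onplane(cm,p,.012) for p in P]);return P,W
R_=edge(range(50,285),lambda r:int(225+.065*(r-40))-8,lambda r:int(225+.065*(r-40))+9,-1,True)
L_=edge(range(122,215),lambda r:int(84+.143*(r-37))-9,lambda r:int(84+.143*(r-37))+9,1,True)
T_=edge(range(95,218),lambda r:28,lambda r:48,1,False)
B_=edge(range(212,236),lambda r:283,lambda r:299,-1,False)
res={}
for n,(P,W) in zip("RLTB",(R_,L_,T_,B_)):
    m=W.mean(0);u=np.linalg.svd(W-m)[2][0];print(n,len(P),P[0],P[-1],m,"dir",np.degrees(np.arctan2(u[1],u[0])));res[n]=m
th=np.radians(-142.2)
for n in(-141.5,-142,-142.5,-143):
    t=np.radians(n);x=np.array([np.cos(t),np.sin(t)]);y=np.array([-x[1],x[0]])
    # R edge = which side
    print(n,{k:(res[k][:2]@x,res[k][:2]@y) for k in res})
E
```

```text
R 235 [223.5  50. ] [239.5 284. ] [0.5489 0.1315 0.012 ] dir -143.39626248094893
L 93 [ 98.5 122. ] [116.5 214. ] [0.4828 0.2215 0.012 ] dir -143.3236417048364
T 123 [95.  34.5] [217.   37.5] [0.6056 0.2395 0.012 ] dir -53.41616488447555
B 24 [212.  290.5] [235.  290.5] [0.4373 0.0699 0.012 ] dir -52.26806630369493
-141.5 {'R': (np.float64(-0.511438810219131), np.float64(0.23882609460273044)), 'L': (np.float64(-0.5157472361812355), np.float64(0.12716272365810605)), 'T': (np.float64(-0.6229966710040884), np.float64(0.18953858747884741)), 'B': (np.float64(-0.3857617469985677), np.float64(0.21746982051030728))}
-142 {'R': (np.float64(-0.5135034605888626), np.float64(0.23435391190422866)), 'L': (np.float64(-0.5168372881288921), np.float64(0.12265719512651377)), 'T': (np.float64(-0.6246269644117709), np.float64(0.184094767865329)), 'B': (np.float64(-0.3876448164817902), np.float64(0.2140951763468093))}
-142.5 {'R': (np.float64(-0.515529005681961), np.float64(0.2298638822479974)), 'L': (np.float64(-0.5178879809160406), np.float64(0.11814232577462597)), 'T': (np.float64(-0.6262096900577718), np.float64(0.17863692872248577)), 'B': (np.float64(-0.38949836531140974), np.float64(0.2107042280067294))}
-143 {'R': (np.float64(-0.517515291245325), np.float64(0.2253563475671784)), 'L': (np.float64(-0.5188992345283575), np.float64(0.11361845942722357)), 'T': (np.float64(-0.6277447274114054), np.float64(0.17316548568589904)), 'B': (np.float64(-0.39132225233250667), np.float64(0.2072972337239119))}
```

Plate fit gives 111.7 × 236.5 mm, matching the stated size. The jig's centre is (0.5090, 0.1714) and its yaw −143.35°. I'll move over it at height and turn 1.1°.

>>> {"op": "arm_command", "data": {"series": "0 0 0 0.006 0 0 -1;0 -0.06 0.002 0 0 0 -1;0 -0.14 0.002 0 0 0 -1;0 -0.14 0.002 0 0 0 -1;0 -0.14 0.002 0 0 0 -1;0 -0.14 0.003 0 0 0 -1;0 -0.14 0.003 0 0 0 -1;0 -0.14 0.002 0 0 0 -1;0 -0.14 0.002 0 0 0 -1;0 -0.14 0.002 0 0 0 -1;0 -0.138 0.002 0 0 0 -1;0 0 0 0 0 0 -1"}}

```text
clock: 13.78
position: [0.5072, 0.1735, 0.1214]
ee_rot: [-0.222, -0.671, -0.223, 0.672]
contact_force: [-0.2, -1.0, -3.7]
width: 0.0319
```

>>> {"op": "arm_command", "data": {"series": "0.1 0 0 0 0 0 -1;0.12 0 0 0 0 0 -1;0.12 0 0 0 0 0 -1;0.12 0 0 0 0 0 -1;0.12 0 0 0 0 0 -1;0.12 0 0 0 0 0 -1;0.08 0 0 0 0 0 -1;0 0 0 0 0 0 -1;0 0 0 0 0 0 -1;0 0 0 0 0 0 -1"}}

```text
clock: 14.62
position: [0.5105, 0.171, 0.0437]
ee_rot: [0.222, 0.672, 0.222, -0.671]
contact_force: [0.2, 0.8, -3.7]
width: 0.0316
```

```bash
python3 - <<'E'
from h import *
np.set_printoptions(precision=4,suppress=True)
s=manip.get_state();print(s["clock"],s["position"],s["width"],s["contact_force"],s["moment"]);T=rot(s["ee_rot"]);print(T)
t=np.radians(-143.35);x=np.array([np.cos(t),np.sin(t),0]);y=np.array([-x[1],x[0],0]);c=np.array([.5090,.1714,0]);d=c-s["position"];d[2]=0
print("to go tool",T.T@d,"yaw",np.degrees(np.arctan2(T[1,2],T[0,2])))
a=get_image("scene")[:,:,::-1][170:265,370:470];b=get_image("side")[:,:,::-1][90:185,245:345]
cv2.imwrite("pics/p1.png",np.hstack([cv2.resize(q,(400,380),interpolation=2) for q in(a,b)]))
E
```

```text
14.6167 [0.5105 0.171  0.0437] 0.03163929907503316 [ 0.178   0.7758 -3.654 ] [ 0.0113 -0.022   0.0142]
[[ 0.0012  0.5955 -0.8034]
 [ 0.     -0.8034 -0.5955]
 [-1.      0.0007 -0.001 ]]
to go tool [-0.     -0.0012  0.001 ] yaw -143.45176650847372
```

View pics/p1.png

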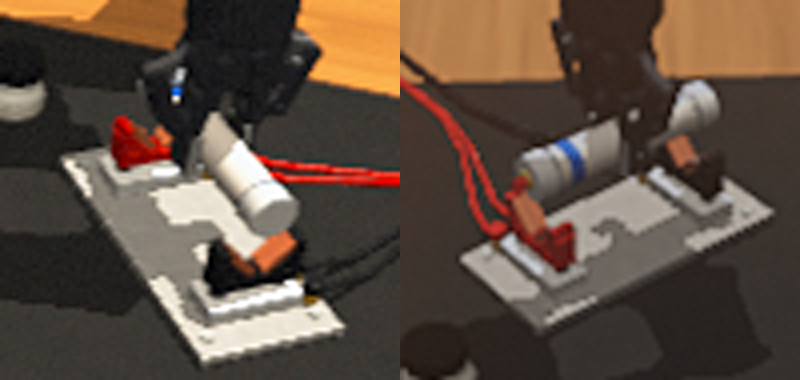

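Striker end over the red jaw, caps over both Vs. I'll trim by 1 mm and lower gently.

>>> {"op": "arm_command", "data": {"series": "0.05 -0.012 0.01 0 0 0 -1;0.05 0 0 0 0 0 -1;0.05 0 0 0 0 0 -1;0.05 0 0 0 0 0 -1;0.04 0 0 0 0 0 -1;0.02 0 0 0 0 0 -1;0.01 0 0 0 0 0 -1;0 0 0 0 0 0 -1;0 0 0 0 0 0 -1"}}

```text
clock: 15.47
position: [0.5084, 0.1715, 0.0164]
ee_rot: [0.222, 0.671, 0.222, -0.671]
contact_force: [-0.8, -0.7, -3.7]
width: 0.0319
```

>>> {"op": "arm_command", "data": {"series": "0.01 0 0 0 0 0 -1;0.01 0 0 0 0 0 -1;0 0 0 0 0 0 -1;0 0 0 0 0 0 -1"}}

```text
clock: 15.8
position: [0.5082, 0.1715, 0.0144]
ee_rot: [0.222, 0.671, 0.222, -0.671]
contact_force: [-0.4, -0.4, -3.5]
width: 0.032
```

>>> {"op": "arm_command", "data": {"series": "0.01 0 0 0 0 0 -1;0 0 0 0 0 0 -1;0 0 0 0 0 0 -1"}}

```text
clock: 16.05
position: [0.5083, 0.1716, 0.0136]
ee_rot: [0.222, 0.672, 0.222, -0.671]
contact_force: [-1.2, 0.6, -1.5]
width: 0.0316
```

>>> {"op": "arm_command", "data": {"series": "0.01 0 0 0 0 0 -1;0 0 0 0 0 0 -1;0 0 0 0 0 0 -1"}}

```text
clock: 16.3
position: [0.5083, 0.1717, 0.0127]
ee_rot: [0.222, 0.672, 0.222, -0.671]
contact_force: [-2.2, 0.4, 0.8]
width: 0.0321
```

The jaws now carry the weight. Letting go.

>>> {"op": "arm_command", "data": {"series": "0 0 0 0 0 0 -0.1;0 0 0 0 0 0 0.1;0 0 0 0 0 0 0.3;0 0 0 0 0 0 0.6;0 0 0 0 0 0 0.6;0 0 0 0 0 0 0.6;0 0 0 0 0 0 0.6;0 0 0 0 0 0 0.6;0 0 0 0 0 0 0.6;0 0 0 0 0 0 0.6;0 0 0 0 0 0 0.6;0 0 0 0 0 0 0.6", "squeeze": 20}}

```text
clock: 17.3
position: [0.5082, 0.1715, 0.0124]
ee_rot: [0.222, 0.671, 0.222, -0.671]
contact_force: [0.3, -0.2, 0.5]
width: 0.0683
```

>>> {"op": "arm_command", "data": {"series": "-0.06 0 0 0 0 0 0.6;-0.1 0 0 0 0 0 0.6;-0.15 0 0 0 0 0 0.6;-0.15 0 0 0 0 0 0.6;-0.15 0 0 0 0 0 0.6;-0.15 0 0 0 0 0 0.6;0 0 0 0 0 0 0.6;0 0 0 0 0 0 0.6"}}

```text
clock: 17.97
position: [0.5091, 0.1717, 0.0897]
ee_rot: [0.222, 0.672, 0.222, -0.67]
contact_force: [-0.4, -0.5, -1.5]
width: 0.0683
```

>>> {"op": "arm_command", "data": {"series": "0 0 0 0 0 0 -1;0 0 0 0 0 0 -1;0 0 0 0 0 0 -1;0 0 0 0 0 0 -1;0 0 0 0 0 0 -1;0 0 0 0 0 0 -1;0 0 0 0 0 0 -1;0 0 0 0 0 0 -1;0 0 0 0 0 0 -1;0 0 0 0 0 0 -1"}}

```text
clock: 18.8
position: [0.5083, 0.1715, 0.0884]
ee_rot: [0.222, 0.671, 0.222, -0.671]
contact_force: [-0.2, 0.4, -0.5]
width: 0.0001
```

```bash
python3 - <<'E'
from h import *
np.set_printoptions(precision=4,suppress=True)
s=manip.get_state();print(s["clock"],s["position"],s["width"],s["contact_force"]);T=rot(s["ee_rot"]);print(T[:,0])
cm=cam("wrist",s)
t=np.radians(-143.35);x=np.array([np.cos(t),np.sin(t),0]);y=np.array([-x[1],x[0],0]);c=np.array([.5090,.1714,.0707])
d=c-s["position"];d[2]=0;print("to go",T.T@d)
im=get_image("wrist")[:,:,::-1].copy();sc=get_image("scene")[:,:,::-1].copy();sd=get_image("side")[:,:,::-1].copy()
pts=[c+.098*x,c-.085*x+.018*y,c-.085*x-.018*y]
for n,q in(("scene",sc),("side",sd)):
    print(n,proj(cam(n),np.array(pts)).round(1).tolist())
print("wrist",proj(cm,np.array(pts)).round(1).tolist())
cv2.imwrite("pics/p2.png",np.hstack([im[:,170:470],np.vstack([cv2.resize(sc[175:265,370:470],(440,200*1),interpolation=2) if 0 else cv2.resize(sc[190:260,375:475],(400,200),interpolation=2),cv2.resize(sd[110:175,245:345],(400,200),interpolation=2)])]))
E
```

```text
18.8 [0.5083 0.1715 0.0884] 5.1183163161822914e-05 [-0.219   0.4398 -0.4861]
[ 0.0001 -0.0001 -1.    ]
to go [ 0.      0.0005 -0.0006]
scene [[405.6, 194.3], [430.2, 233.2], [441.7, 230.8]]
side [[272.6, 144.9], [322.8, 126.1], [315.8, 121.2]]
wrist [[317.1, 340.1], [348.5, 79.5], [284.5, 79.7]]
```

View pics/p2.png

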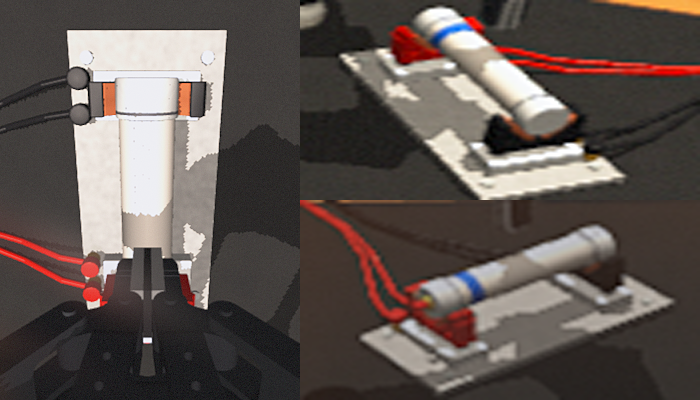

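The fuse lies settled in both Vs: blue band and striker at the red jaw, cap columns 285–351 against 284.5–348.5 predicted. Now I'll lower the shut fingers onto the middle of the barrel.

>>> {"op": "arm_command", "data": {"series": "0.06 0.005 -0.005 0 0 0 -1;0.08 0 0 0 0 0 -1;0.08 0 0 0 0 0 -1;0.06 0 0 0 0 0 -1;0.03 0 0 0 0 0 -1;0.02 0 0 0 0 0 -1;0 0 0 0 0 0 -1;0 0 0 0 0 0 -1;0 0 0 0 0 0 -1"}}

```text
clock: 19.7
position: [0.5093, 0.1714, 0.0557]
ee_rot: [0.222, 0.672, 0.222, -0.671]
contact_force: [-0.2, 0.1, -0.8]
width: 0.0002
```

>>> {"op": "arm_command", "data": {"series": "0.01 0 0 0 0 0 -1;0.01 0 0 0 0 0 -1;0.01 0 0 0 0 0 -1;0.01 0 0 0 0 0 -1;0 0 0 0 0 0 -1;0 0 0 0 0 0 -1"}}

```text
clock: 20.2
position: [0.5088, 0.1713, 0.0513]
ee_rot: [-0.222, -0.671, -0.222, 0.671]
contact_force: [0.3, -0.6, 0.0]
width: 0.0003
```

>>> {"op": "arm_command", "data": {"series": "0.01 0 0 0 0 0 -1;0.01 0 0 0 0 0 -1;0.01 0 0 0 0 0 -1;0 0 0 0 0 0 -1;0 0 0 0 0 0 -1"}}

```text
clock: 20.62
position: [0.5092, 0.1714, 0.049]
ee_rot: [0.222, 0.672, 0.222, -0.671]
contact_force: [-1.8, -0.9, 6.0]
width: 0.0002
```

>>> {"op": "arm_command", "data": {"series": "0.01 0 0 0 0 0 -1;0.01 0 0 0 0 0 -1;0 0 0 0 0 0 -1;0 0 0 0 0 0 -1;0 0 0 0 0 0 -1"}}

```text
clock: 21.03
position: [0.5092, 0.1714, 0.0476]
ee_rot: [0.222, 0.672, 0.222, -0.671]
contact_force: [-1.6, 0.4, 8.6]
width: -0.0001
```

```bash
python3 - <<'E'
from h import *
np.set_printoptions(precision=4,suppress=True)
for i in range(4):
    s=manip.get_state();print(s["clock"],s["position"],s["contact_force"],s["moment"]);
    im=get_image("side")
E
```

```text
21.0333 [0.5092 0.1714 0.0476] [-1.584   0.3661  8.6435] [-0.0646  0.3864 -0.0353]
21.0833 [0.5092 0.1714 0.0476] [-1.6322 -0.7691  9.3995] [-0.0947  0.435   0.05  ]
21.1333 [0.5092 0.1714 0.0476] [-1.3601 -0.0133  9.7327] [-0.1372  0.3451 -0.0512]
21.1833 [0.5092 0.1714 0.0477] [-2.3133 -0.7456  9.568 ] [-0.0956  0.3838 -0.0078]
```

>>> {"op": "arm_command", "data": {"series": "0.008 0 0 0 0 0 -1;0.008 0 0 0 0 0 -1;0 0 0 0 0 0 -1;0 0 0 0 0 0 -1;0 0 0 0 0 0 -1;0 0 0 0 0 0 -1"}}

```text
clock: 21.73
position: [0.5093, 0.1715, 0.0466]
ee_rot: [0.222, 0.672, 0.222, -0.671]
contact_force: [-3.5, -1.1, 11.8]
width: 0.0003
```

```bash
python3 - <<'E'
from h import *
np.set_printoptions(precision=4,suppress=True)
F=[]
for i in range(6):
    s=manip.get_state();F.append(np.r_[s["contact_force"],s["position"]]);im=get_image("side");w=get_image("scene")
print(s["clock"],np.mean(F,0));T=rot(s["ee_rot"])
# relative sinking: compare red striker/caps in side vs settled overlay
cv2.imwrite("pics/p3.png",np.hstack([cv2.resize(q[a:a+95,b:b+100,::-1],(400,380),interpolation=2) for q,a,b in((w,175,375),(im,95,245))]))
E
```

```text
22.2333 [-3.2755 -0.308  12.1278  0.5093  0.1715  0.0465]
```

View pics/p3.png

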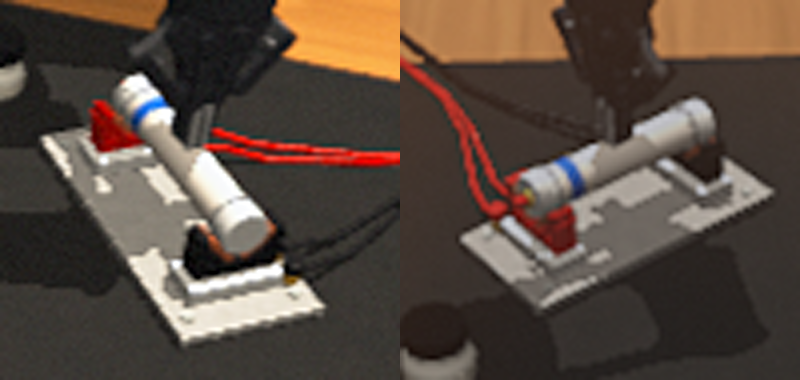

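Push is a steady 12.1 N, which by the springs means about 4.8 mm of sink. The fuse sits centred in both Vs. Handing in.

```bash
python3 -c "
from rig import ticket,manip
print(ticket.sign_off()); s=manip.get_state(); print(s['clock'],s['contact_force'],s['position'])"
```

```text
the job is handed in; nothing more can be done
None
the job is handed in; nothing more can be done
```

The white fuse-link is in both V-jaws with the striker pin at the red jaw. I handed in at about 22.2 s of the 45 s while still pressing on the middle of the barrel. The sign-off reports no verdict.

- **First grasp missed:** the gripper shut above the barrel because the real fingertips are about 38 mm behind the reported TCP. This disagrees with the given tool frame. The pictures showed it and the fuse had not moved, so I went that much lower and gripped at a width of 32 mm.
- **Placing:** I lowered the fuse until the jaws took its weight, then let go. The settled caps showed within about 1 mm of where they should be in the wrist picture.
- **Final press:** the last checks showed a steady upward force of 12.1 N. By the spring figures this means about 4.8 mm of sink in each jaw, inside the 3 to 7 mm allowed. I could not measure the jaw joints or plate forces directly.
- **Side load:** about 3.3 N of sideways force from friction was left at the end. I judged it harmless to the even bearing on the plates.
- **Other things:** I did not touch the brown fuse, grease pot or screwdriver.

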